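# Open the analyser and park the white reference

## Task

The white-reference scan is done: get the bench analyser ready for its next sample. Push its counterweighted cover up past the balance point, without flinging it, so that it stays standing open against its stop, then push the black reference puck off the window along its track until it rests against the end stop on the green parking spot. The puck is only slid, never lifted, and the jars and the bottle stay where they are.

Things in the scene. Friction and masses are not known exactly. Their poses are not given: they have to be found in the camera images.
- analyser: Fixed blue bench analyser with a grey deck. Origin: centre of its underside on the bench; x away from the operator's (console) side, y to the operator's left, z up. Upper body x -60..120, y -150..190 mm, flat deck at z 100 mm. In front (x -170..-60) a low console, at most 62 mm high: free room before and below the cover's lip. Track rails along y, 6 mm high, inner faces at x -20 and +40 mm.
- cover (a joint): Cover angle, rad: 0 closed over the window, grows as the front rises and swings back, 1.8 open at its stop. White hood 140 mm wide (analyser y -20..120) with amber pane, front skirt 155 mm from the hinge, counterweight behind. Below the balance point, about 0.9 rad, it falls shut; beyond it, it goes over to the stop by itself (damped, about 2 s). Needs about 2 N up at the lip, less as it rises.
- hinge (a point): Middle of the cover's hinge line, which runs along the analyser's y. Fixed on the analyser at x +100, y +50, z 145 mm. With the cover open, the hood reaches no nearer to the operator than analyser x +55 mm and stands up to 335 mm above the bench.
- lip (a point): Middle of the rounded front edge (8 mm thick) of the cover's blue lip, 183 mm from the hinge line and 12 mm below it when closed; moves with the cover. The lip is a flat flange 4 mm thick, 140 mm wide along y, sticking out 30 mm in front of the hood; closed, its edge's underside is 29 mm above the deck and overhangs the front of the upper body by 27 mm: a finger can reach under.
- puck_mid (a point): Middle of the loose reference puck, 14 mm above the deck: black cylinder with a white foot, diameter 56, height 28 mm, about 150 g, standing between the rails (2 mm play each side). At first it is on the round dark window (analyser x +10, y +50 mm) under the closed cover, whose sides keep it there. The track is open at its left (+y) end.
- park (a point): Where puck_mid lies when the puck is parked on the green spot against the end stop (14 mm high block at the right end of the track), to within 1 mm. Fixed on the analyser at x +10, y -85, z 114 mm, 135 mm to the right (-y) of the window.
- jar_red_mid (a point): Middle of a small white jar with a red cap, diameter 52, height 62 mm, on the deck behind the parking spot. Not to be disturbed.
- bottle_brown_mid (a point): Middle of a brown bottle with a white cap, diameter 60, height 125 mm, on the bench, either in front of the console or behind the counterweight. Not to be disturbed.
- jar_blue_mid (a point): Middle of a white jar with a blue cap, diameter 60, height 85 mm, on the bench, either in front of the console or behind the counterweight. Not to be disturbed.

How it is judged (in metres and radians):
On the way:
1. the cover stands open against its stop (value of joint cover above 1.65 rad), for 0.2 s.
At the end, for the whole second after the job is handed in: The cover stands open by itself (joint above 1.65 rad), and the puck stands flat on the deck within 7 mm of the parked position against the end stop (value of joint cover above 1.65 rad and horizontal distance between puck_mid and park below 0.007 m and z of puck_mid in the frame of analyser below 0.118 m and angle between puck_mid's own z axis and vertical below 0.1 rad); the robot touches nothing.
It fails at once if the puck was lifted off the deck or tipped (z of puck_mid in the frame of analyser above 0.12 m or angle between puck_mid's own z axis and vertical above 0.3 rad).
It fails at once if the cover was flung (faster than 3.5 rad/s) (velocity of joint cover above 3.5 rad/s).
It fails at once if a jar or the bottle was moved by more than 20 mm, lifted or knocked over (distance of any of jar_red_mid, bottle_brown_mid, jar_blue_mid from where it was at the start of the episode above 0.02 m).
It also fails if it takes over 48 s, if anything falls off the work surface, if the arm or the gripper's body presses on something with over 40 N, if the wrist force passes 120 N, or if a joint passes its speed limit or range.

## Robot

A 6-joint arm with a two-finger parallel gripper is mounted at the origin on the work surface. World frame = base frame: x ahead of the robot, y to its left, z up, the work surface at z = 0. Lengths are in mm, angles in rad, forces in N, time in s.
With the tool pointing down it reaches from about 350 to 775 mm from the base axis. Payload 7.3 kg.
Tool frame: the origin (TCP) lies on the centre line of the jaws, within the pads' length; the fingertips stand 22 mm ahead of it and the grasp point (between the pads) lies 3 mm ahead of it (bot.finger_overhang is the distance from the TCP to the fingertips, in mm); y points along the fingers, z is the direction in which the jaws open and shut, and the axes are right-handed (so a half turn about y gives the same grasp; the last joint's range is limited). The gripper opens to 92 mm and grips with 3 to 60 N. Pads are 19 mm wide; open, the fingers measure 130 mm over their backs; the gripper's body (75 mm by 190 mm) begins 47 mm behind the grasp point.
Start: joints at [1.148, 0.342, 1.524, -0, 1.275, -0.146], TCP at [143.455, 505.038, 248.741] pointing down, gripper open.
Joint ranges: [-2.53, 2.53], [-0.77, 2.02], [0.04, 2.7], [-1, 4.14], [0.28, 2.66], [-3.11, 3.11]. Speed limits (rad/s): [2.57, 2.57, 3.14, 3.14, 3.14, 3.14].

## Interface

Orientations are given as [roll, pitch, yaw] about the fixed x, y, z axes, in that order (R = Rz(yaw) Ry(pitch) Rx(roll)).
In Python, from plant import bot, viewer, find_in, spot_point gives the robot as it stands.
- The arm moves only by the tool send_rows, never from a script. Its argument "moves" is a list of rows, each a list of 3 entries, a list of its own where there are three numbers: the shift along the tool's x, y, z in mm, then the turn, a rotation vector about the tool's x, y, z in degrees, then the finger opening in mm, from 0 to 91.8. A call has 1 to 20 rows; each row shifts and turns the pose as measured when the row begins, along the tool's axes as they then stand; what a row does not reach is not made up. A row lasts 1/8 s, in which the tool goes at most 62.5 mm and 10.7 degrees, less where a joint would pass 70% of its speed; a pose out of reach is approached as far as the arm can. A call with a gripper value outside its range is refused whole. The fingers move at their own pace and stop on an object; the grip force is fixed at half the most. Time passes only in rows, so rows that do not move let the fingers close. It gives the time, the measured TCP pose, the force and the opening at its end, in the units of the state.
- bot.get_obs(): the state, without advancing time (a new reading comes with each control period).
- viewer.capture(name): name is "scene" or "side" or "wrist"; returns the picture (384x512x3 uint8, blue, green, red); there is no depth.
- viewer.camera_model(name): a dict with "fx", "fy", "cx", "cy" (pixels), "rvec" (rotation vector, rad) and "tvec" (3), from world to camera coordinates, as OpenCV has them. Camera axes: x right, y down, z forward; pixel columns grow to the right and rows downward; lengths in mm; the calibration is good to about 2 mm. A picture is of the moment at which its call begins: read the wrist's pose just before it. camera_model takes no time and is no camera call; for the wrist camera it gives the pose at the moment of the call.
- bot.close_job(): hands the job in, once; it reports no verdict.
Trained networks look in the newest picture that a camera, given by its name, has taken for a name from the list of things; names that differ only in an ending like _2 or _b are one class to them, and where a whole thing is asked for, a point or a joint stands for the part that bears it (a point fixed in the world has none). Each returns a list of dicts, best first, with "conf" (0 to 1); they miss things now and then, are a little off and sometimes report something else, mostly with a low value. They report only what shows in the picture. A call takes as long as a camera call.
- find_in(camera, thing): "extent" ([centre column, centre row, width, height] in pixels, round what is visible of it).
- spot_point(camera, thing): "point" ([column, row] in pixels: a listed point, or the origin of a listed thing).
The state is a dict: "time": time; "joint_positions": joint angles; "dq": joint speeds; "tau": joint torques, N m; "tool_pos": TCP position; "tcp_rot": TCP orientation; "contact_force": force on the tool from outside, world axes, zero at the start; "moment": the same for the moment, N m; "grip_width": finger opening in mm.
Only numpy, scipy, OpenCV 4.12 (cv2) and the standard library are available. Lean on these libraries where they do the work, as an engineer would, in place of code of your own. Each camera call takes 0.05 s, during which the arm holds its last target.

## Working session

There is one attempt and no reset: what is moved stays moved. The work goes in short steps, Python scripts to look and compute and a tool call to move; the robot and the scene stay as the last step left them, time stands still between calls to the robot, and variables do not carry over. Pictures are saved under pics/ and viewed, and the job is handed in when it is done.

Besides the shell and the picture viewer there is one more tool, called after "Request:" as name(argument=value, ...) on one line, values as JSON. send_rows: Moves the arm, as the interface text tells. Its arguments: {"type":"object","properties":{"moves":{"type":"array","items":{"type":"array"}}},"required":["moves"]}

```bash
ls; mkdir -p pics; python3 - <<'E'
from plant import bot, viewer, find_in, spot_point
import cv2
o=bot.get_obs(); print(o)
for c in ["scene","side"]:
    im=viewer.capture(c); cv2.imwrite(f"pics/{c}0.png",im)
    m=viewer.camera_model(c); print(c,m)
    for t in ["analyser","lip","hinge","puck_mid","park","jar_red_mid","bottle_brown_mid","jar_blue_mid"]:
        try: print(t,[(d['conf'],d['point']) for d in spot_point(c,t)[:2]])
        except Exception as e: print(t,e)
print(bot.get_obs()['time'])
E
```

```text
pics
{'time': 0.0, 'joint_positions': array([ 1.14798121e+00,  3.42681017e-01,  1.52504154e+00,  2.01872989e-05,
        1.27539721e+00, -1.46011419e-01]), 'dq': array([-1.71157632e-03,  4.00412634e-04,  3.40603750e-04,  1.86139496e-03,
       -3.25062474e-05,  7.95156801e-04]), 'tau': array([-3.94624039e-04, -4.31230259e+01, -2.44220066e+01,  7.17854965e-02,
        5.58582775e-02, -1.40252309e-04]), 'tool_pos': array([143.29252875, 504.66673284, 248.05802865]), 'tcp_rot': array([-1.57230438e+00,  2.41282304e-04, -2.76809769e-01]), 'contact_force': array([ 0.20885364,  0.27539878, -0.18335282]), 'moment': array([-0.00059863,  0.00712819, -0.05587116]), 'grip_width': 91.54525286679204}
scene {'fx': 425.1750576400814, 'fy': 425.1750576400814, 'cx': 256.5709608581647, 'cy': 189.7798027541422, 'rvec': array([ 1.08485186,  2.32363281, -1.04729725]), 'tvec': array([ 370.59517223, -226.07315457, 1534.38389926])}
analyser [(0.73, [270.8, 220.8])]
lip [(0.64, [244.7, 165.3]), (0.25, [180.6, 200.9])]
hinge [(0.61, [316.4, 180.4])]
puck_mid []
park [(0.7, [265.2, 213.9])]
jar_red_mid [(0.82, [292.7, 217.0]), (0.17, [180.8, 200.9])]
bottle_brown_mid [(0.64, [181.2, 201.9]), (0.25, [267.6, 221.6])]
jar_blue_mid [(0.88, [369.6, 219.0])]
side {'fx': 373.6691972995876, 'fy': 373.6691972995876, 'cx': 249.7649876991429, 'cy': 192.9314449682939, 'rvec': array([ 0.65198839, -2.78207368,  0.93399354]), 'tvec': array([532.92543882, 242.45588499, 794.05425203])}
analyser [(0.65, [240.0, 221.0])]
lip [(0.96, [266.6, 159.3])]
hinge [(0.77, [258.3, 227.3])]
puck_mid []
park [(0.75, [202.1, 190.6])]
jar_red_mid [(0.58, [186.3, 215.9])]
bottle_brown_mid [(0.87, [223.2, 134.9])]
jar_blue_mid [(0.94, [263.6, 327.1])]
0.9
```

View pics/scene0.png

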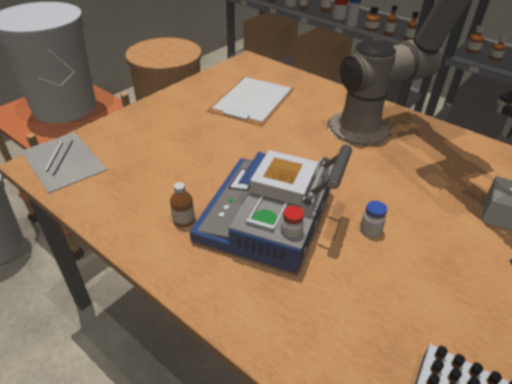

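View pics/side0.png

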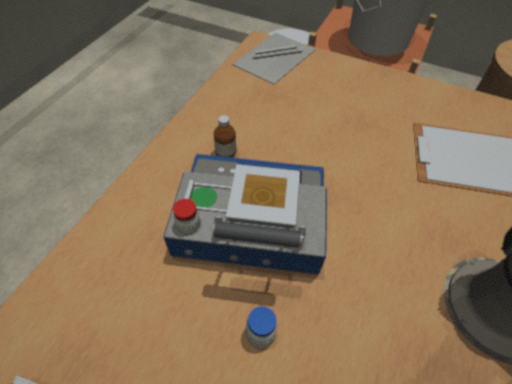

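```bash
cat > h.py <<'E'
import numpy as np, cv2
from scipy.optimize import least_squares
M={'scene':dict(f=425.1750576400814,c=(256.5709608581647,189.7798027541422),r=[1.08485186,2.32363281,-1.04729725],t=[370.59517223,-226.07315457,1534.38389926]),
'side':dict(f=373.6691972995876,c=(249.7649876991429,192.9314449682939),r=[0.65198839,-2.78207368,0.93399354],t=[532.92543882,242.45588499,794.05425203])}
def proj(c,P):
    m=M[c];K=np.array([[m['f'],0,m['c'][0]],[0,m['f'],m['c'][1]],[0,0,1.]])
    return cv2.projectPoints(np.atleast_2d(np.array(P,float)),np.array(m['r']),np.array(m['t']),K,None)[0][:,0]
def tri(a,b):
    f=lambda X:np.r_[proj('scene',X)[0]-a,proj('side',X)[0]-b]
    s=least_squares(f,[300,400,100]);return s.x,np.abs(s.fun).max()
E
python3 - <<'E'
from h import *
np.set_printoptions(suppress=True,precision=1)
S=dict(analyser=[270.8,220.8],lip=[244.7,165.3],hinge=[316.4,180.4],park=[265.2,213.9],red=[292.7,217],brown=[181.2,201.9],blue=[369.6,219])
D=dict(analyser=[240,221],lip=[266.6,159.3],hinge=[258.3,227.3],park=[202.1,190.6],red=[186.3,215.9],brown=[223.2,134.9],blue=[263.6,327.1])
for k in S: print(k,*tri(np.array(S[k]),np.array(D[k])))
for c in M:
    R=cv2.Rodrigues(np.array(M[c]['r']))[0];print(c,-R.T@M[c]['t'])
L=dict(analyser=[0,0,0],hinge=[100,50,145],lip=[-83,50,133],park=[10,-85,114])
def res(p):
    r=[]
    for k,l in L.items():
        c,s=np.cos(p[2]),np.sin(p[2])
        P=[p[0]+c*l[0]-s*l[1],p[1]+s*l[0]+c*l[1],l[2]+p[3]]
        r+=list(proj('scene',P)[0]-S[k])+list(proj('side',P)[0]-D[k])
    return np.array(r)
for y0 in range(-3,4):
    s=least_squares(res,[400,300,y0,0],loss='soft_l1'); print(s.x, s.cost)
print(res(s.x).reshape(-1,4))
E
```

```text
analyser [591.2  58.1   9.7] 0.6270954960162953
lip [575.3 -48.6 135.2] 0.8130347730186713
hinge [511.1 133.2 144.2] 0.0181346365507693
park [668.2  91.4 119. ] 1.0508978246903098
red [655.4 167.6 140.1] 1.6165189490355374
brown [ 737.5 -129.9   69.9] 0.30979433459103234
blue [430.7 268.5  29.7] 1.1874427368122156
scene [1254.2  532.5  828.4]
side [359.2 493.4 775.1]
[ 591.7   55.  -111.2    5.3] 8.560654425467957
[591.7  55.  190.4   5.3] 8.560654425466248
[ 591.7   55.  -130.     5.3] 8.56065442546598
[591.7  55.  -54.6   5.3] 8.560654425469266
[591.7  55.   20.8   5.3] 8.56065442546578
[591.7  55.  -10.7   5.3] 8.560654425473434
[ 591.7   55.  -136.3    5.3] 8.560654425466174
[[-0.6  1.3  0.7 -0.7]
 [ 0.1 -1.8 -0.1 -1.8]
 [ 3.9  0.7  0.1  1.4]
 [-0.6 -0.7 -0.9  1.3]]
```

The analyser fit puts its x axis roughly along world +y, with the track running away from the base. I'll refine this with an overlay and see what the bot offers for kinematics.

```bash
python3 - <<'E'
from plant import bot, viewer
print([a for a in dir(bot) if a[0]!='_'],[a for a in dir(viewer) if a[0]!='_'], bot.finger_overhang)
from h import *
np.set_printoptions(suppress=True,precision=3)
S=dict(analyser=[270.8,220.8],lip=[244.7,165.3],hinge=[316.4,180.4],park=[265.2,213.9])
D=dict(analyser=[240,221],lip=[266.6,159.3],hinge=[258.3,227.3],park=[202.1,190.6])
L=dict(analyser=[0,0,0],hinge=[100,50,145],lip=[-83,50,133],park=[10,-85,114])
def w(p,l):
    c,s=np.cos(p[2]),np.sin(p[2]); l=np.atleast_2d(np.array(l,float))
    return np.c_[p[0]+c*l[:,0]-s*l[:,1],p[1]+s*l[:,0]+c*l[:,1],l[:,2]]
def res(p):
    return np.concatenate([np.r_[proj('scene',w(p,l))[0]-S[k],proj('side',w(p,l))[0]-D[k]] for k,l in L.items()])
s=least_squares(res,[591,55,1.9],loss='soft_l1'); p=s.x; print(p); print(res(p).reshape(-1,4))
box=lambda x0,x1,y0,y1,z0,z1:[[(x0,y0,z),(x1,y0,z),(x1,y1,z),(x0,y1,z),(x0,y0,z)] for z in (z0,z1)]
polys=box(-60,120,-150,190,0,100)+box(-170,-60,-150,190,0,62)[:1]+[[(-20,-150,106),(-20,190,106)],[(40,-150,106),(40,190,106)],[(-83,-20,133),(-83,120,133)]]
for c in M:
    im=cv2.imread(f'pics/{c}0.png'); im=cv2.resize(im,None,fx=3,fy=3,interpolation=cv2.INTER_CUBIC)
    for q in polys:
        uv=(proj(c,w(p,q))+0.5)*3
        cv2.polylines(im,[np.int32(uv)],False,(0,255,255),1)
    x0,y0=(500,380) if c=='scene' else (430,400)
    cv2.imwrite(f'pics/{c}_ov.png',im[y0:y0+500,x0:x0+650])
E
```

```text
['Unreachable', 'close_job', 'finger_overhang', 'get_obs'] ['camera_model', 'capture'] 22.0
[591.56   53.305   1.906]
[[-1.095  2.313  1.073 -0.012]
 [-0.675 -0.503  0.256 -0.981]
 [ 3.501  1.916  0.413  2.439]
 [-1.194  0.488 -0.183  2.116]]
```

View pics/scene_ov.png

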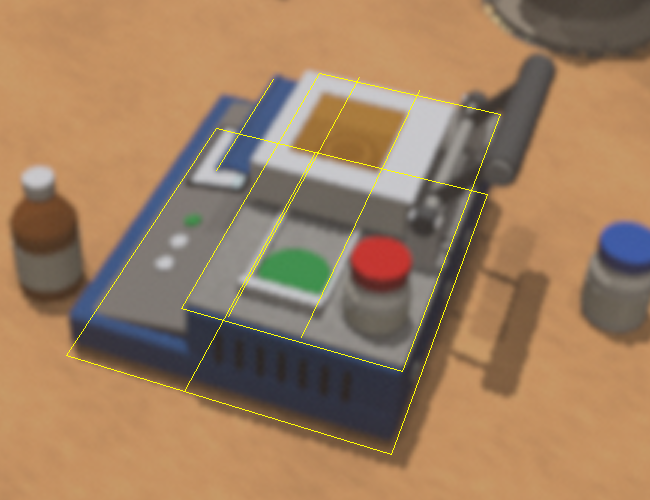

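View pics/side_ov.png

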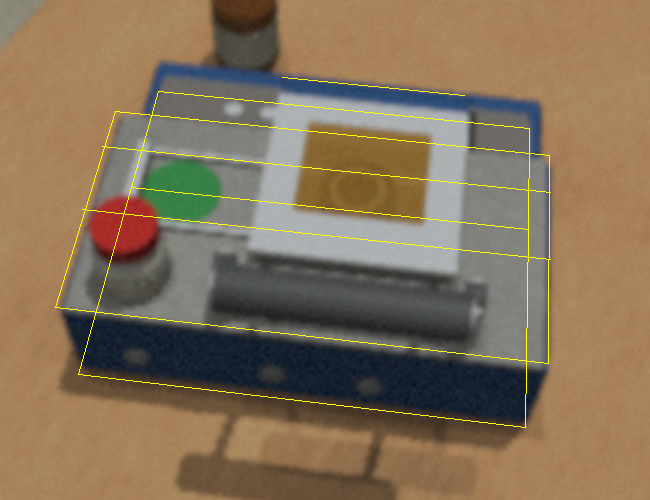

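The overlay fits to within about 3 mm. Plan: closed fingers with the jaw axis along analyser y, tilted 45°, go under the lip from the front and follow the cover's arc. Next is a planner that prints rows.

```bash
cat >> h.py <<'E'
from scipy.spatial.transform import Rotation as Ro
PA=np.array([591.56,53.3,1.906])
xa=np.array([np.cos(PA[2]),np.sin(PA[2]),0]); ya=np.array([-xa[1],xa[0],0]); za=np.array([0,0,1.])
def a2w(l): return np.array([PA[0],PA[1],0])+l[0]*xa+l[1]*ya+l[2]*za
def w2a(P):
    d=np.array(P)-[PA[0],PA[1],0]; return np.array([d@xa,d@ya,d[2]])
def ori(tdeg):
    t=np.radians(tdeg); y=-np.cos(t)*za+np.sin(t)*xa; z=-ya; return np.c_[np.cross(y,z),y,z]
def Rm(rpy): return Ro.from_euler('xyz',rpy).as_matrix()
def tipw(a,t): # tip in analyser -> TCP world
    R=ori(t); return a2w(a)-22*R[:,1],R
def plan(p,R,goals,grip=0):
    """goals: (TCP world, R, n rows). rounded rows, rolled forward"""
    rows=[]
    for (g,Rg,n) in goals:
        for i in range(n):
            k=n-i
            dp=R.T@((g-p)/k); rv=np.degrees(Ro.from_matrix(R.T@Rg).as_rotvec()/k)
            dp=np.round(dp); rv=np.round(rv,1)
            rows.append([[int(v) for v in dp],[float(v) for v in rv],grip])
            p=p+R@dp; R=R@Ro.from_rotvec(np.radians(rv)).as_matrix()
    return rows
def show(rows):
    import json; print(json.dumps(rows)); print(len(rows),'max mm',max(np.linalg.norm(r[0]) for r in rows),'max deg',max(np.linalg.norm(r[1]) for r in rows))
E
python3 - <<'E'
from h import *
from plant import bot
o=bot.get_obs(); p=o['tool_pos'];R=Rm(o['tcp_rot'])
for n,w in dict(red=[655.4,167.6,140],brown=[737.5,-129.9,70],blue=[430.7,268.5,30]).items(): print(n,w2a(w))
R0=ori(10)
g,_=tipw([-130,60,200],30)
rows=plan(p,R,[(np.array([250,420,400.]),R,4),(np.array([430,150,420.]),R0,7),(np.array([540,-60,400.]),R0,5)])
show(rows[:16]); print(g)
E
```

```text
red [ 86.93753939 -97.88717916 140.        ]
brown [-221.01234117  -77.55171598   70.        ]
blue [256.13943347  81.11454999  30.        ]
[[[31, -38, -13], [0.0, 0.0, 0.0], 0], [[32, -38, -13], [0.0, 0.0, 0.0], 0], [[31, -38, -13], [0.0, 0.0, 0.0], 0], [[32, -37, -14], [0.0, 0.0, 0.0], 0], [[35, -3, -30], [0.7, 7.8, 1.3], 0], [[39, -4, -25], [0.7, 7.8, 1.3], 0], [[42, -5, -19], [0.7, 7.8, 1.3], 0], [[44, -6, -14], [0.7, 7.8, 1.3], 0], [[45, -8, -7], [0.7, 7.9, 1.3], 0], [[46, -9, -1], [0.6, 7.9, 1.3], 0], [[45, -10, 5], [0.7, 7.8, 1.4], 0], [[47, -4, 7], [-0.0, 0.0, -0.0], 0], [[47, -4, 7], [-0.0, 0.0, -0.0], 0], [[47, -4, 7], [-0.0, 0.0, -0.0], 0], [[46, -4, 7], [-0.0, 0.0, -0.0], 0], [[47, -5, 7], [-0.0, 0.0, -0.0], 0]]
16 max mm 51.35172830587107 max deg 8.036790404135223
[581.28297378 -99.59010018 219.05255888]
```

Request:
send_rows(moves=[[[31,-38,-13],[0,0,0],0],[[32,-38,-13],[0,0,0],0],[[31,-38,-13],[0,0,0],0],[[32,-37,-14],[0,0,0],0],[[35,-3,-30],[0.7,7.8,1.3],0],[[39,-4,-25],[0.7,7.8,1.3],0],[[42,-5,-19],[0.7,7.8,1.3],0],[[44,-6,-14],[0.7,7.8,1.3],0],[[45,-8,-7],[0.7,7.9,1.3],0],[[46,-9,-1],[0.6,7.9,1.3],0],[[45,-10,5],[0.7,7.8,1.4],0],[[47,-4,7],[0,0,0],0],[[47,-4,7],[0,0,0],0],[[47,-4,7],[0,0,0],0],[[46,-4,7],[0,0,0],0],[[47,-5,7],[0,0,0],0]])

```text
time: 2.9
tool_pos: [541.6, -81.4, 405.5]
tcp_rot: [-1.566, 0.178, -1.262]
contact_force: [0.3, 1.1, -0.3]
grip_width: 0.3
```

```bash
python3 - <<'E'
from h import *
from plant import bot
np.set_printoptions(suppress=True,precision=3)
o=bot.get_obs(); p=o['tool_pos'];R=Rm(o['tcp_rot'])
print(o['time'],p,o['joint_positions'],o['grip_width'])
print(R,ori(10))
R1=ori(45)
g,_=tipw([-125,62,160],45); g2,_=tipw([-115,62,100],45)
print(g,g2)
show(plan(p,R,[(g,R1,9),(g2,R1,3)]))
E
```

```text
2.9 [541.596 -81.41  405.493] [-0.367  0.372  1.071  0.146  1.805 -0.649] 0.3263534838234965
[[ 0.299 -0.049  0.953]
 [-0.938  0.17   0.303]
 [-0.177 -0.984  0.005]] [[ 0.324 -0.057  0.944]
 [-0.93   0.164  0.329]
 [-0.174 -0.985 -0.   ]]
[579.248 -99.829 175.556] [575.959 -90.386 115.556]
[[[8, 25, 3], [-0.1, -0.1, 3.9], 0], [[9, 24, 3], [-0.1, -0.1, 3.9], 0], [[11, 23, 3], [-0.1, -0.2, 3.9], 0], [[13, 22, 3], [-0.1, -0.1, 3.9], 0], [[14, 22, 4], [-0.1, -0.1, 3.8], 0], [[15, 21, 3], [-0.1, -0.2, 3.9], 0], [[17, 19, 4], [-0.1, -0.1, 3.8], 0], [[18, 18, 3], [-0.1, -0.2, 3.9], 0], [[19, 18, 4], [-0.2, -0.1, 3.8], 0], [[12, 16, 0], [0.0, -0.0, 0.0], 0], [[12, 17, 0], [0.0, -0.0, 0.0], 0], [[12, 16, 0], [0.0, -0.0, 0.0], 0]]
12 max mm 26.476404589747453 max deg 3.906404996924922
```

Request:
send_rows(moves=[[[8,25,3],[-0.1,-0.1,3.9],0],[[9,24,3],[-0.1,-0.1,3.9],0],[[11,23,3],[-0.1,-0.2,3.9],0],[[13,22,3],[-0.1,-0.1,3.9],0],[[14,22,4],[-0.1,-0.1,3.8],0],[[15,21,3],[-0.1,-0.2,3.9],0],[[17,19,4],[-0.1,-0.1,3.8],0],[[18,18,3],[-0.1,-0.2,3.9],0],[[19,18,4],[-0.2,-0.1,3.8],0],[[0,0,0],[0,0,0],0]])

```text
time: 4.15
tool_pos: [581.9, -103.2, 166.0]
tcp_rot: [-1.571, 0.803, -1.242]
contact_force: [-0.4, -0.5, 0.8]
grip_width: 0.3
```

```bash
python3 - <<'E'
from h import *
from plant import bot,viewer,spot_point
np.set_printoptions(suppress=True,precision=3)
o=bot.get_obs(); p=o['tool_pos'];R=Rm(o['tcp_rot'])
print(o['time'],p,o['joint_positions'])
tip=p+22*R[:,1]; print('tip a',w2a(tip), R.T@ori(45))
m=viewer.camera_model('wrist')
im=viewer.capture('wrist'); cv2.imwrite('pics/w1.png',im)
K=np.array([[m['fx'],0,m['cx']],[0,m['fy'],m['cy']],[0,0,1.]])
for k,l in dict(lip=[-83,50,133],hinge=[100,50,145],park=[10,-85,114]).items():
    print(k,cv2.projectPoints(a2w(l)[None],m['rvec'],m['tvec'],K,None)[0].ravel(),spot_point('wrist',k)[:1])
for nm,l in dict(l1=[-83,-20,133],l2=[-83,120,133],d1=[-60,-150,100],d2=[-60,190,100]).items():
    print(nm,cv2.projectPoints(a2w(l)[None],m['rvec'],m['tvec'],K,None)[0].ravel())
for c in ['scene','side']:
    im=viewer.capture(c); im=cv2.resize(im,None,fx=3,fy=3,interpolation=cv2.INTER_CUBIC)
    x0,y0=(500,280) if c=='scene' else (430,300)
    cv2.imwrite(f'pics/{c}1.png',im[y0:y0+600,x0:x0+750])
    print(c,proj(c,tip)[0]*3+1.5-[x0,y0])
E
```

```text
4.15 [ 581.867 -103.174  166.032] [-0.545  0.849  1.106  0.497  1.824 -0.909]
tip a [-128.748   60.528  150.752] [[ 1.     0.018 -0.004]
 [-0.018  1.     0.005]
 [ 0.004 -0.004  1.   ]]
lip [268.151 190.532] [{'point': [262.9, 183.1], 'conf': 0.85}]
hinge [263.874  25.566] [{'point': [260.9, 24.4], 'conf': 0.7}]
park [405.529 113.873] [{'point': [401.8, 112.2], 'conf': 0.84}]
l1 [361.909 190.061]
l2 [174.212 191.003]
d1 [491.312 184.208]
d2 [107.743 186.112]
scene [202.529 189.008]
side [392.603 129.043]
```

View pics/w1.png

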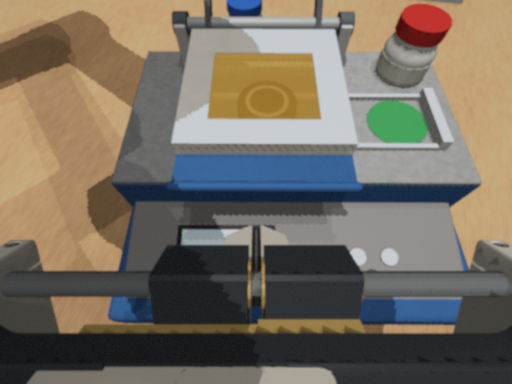

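View pics/scene1.png

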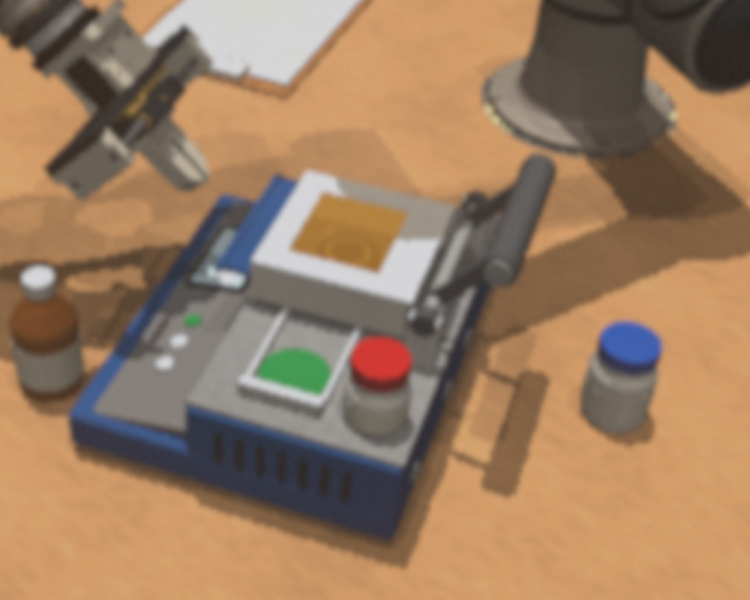

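View pics/side1.png

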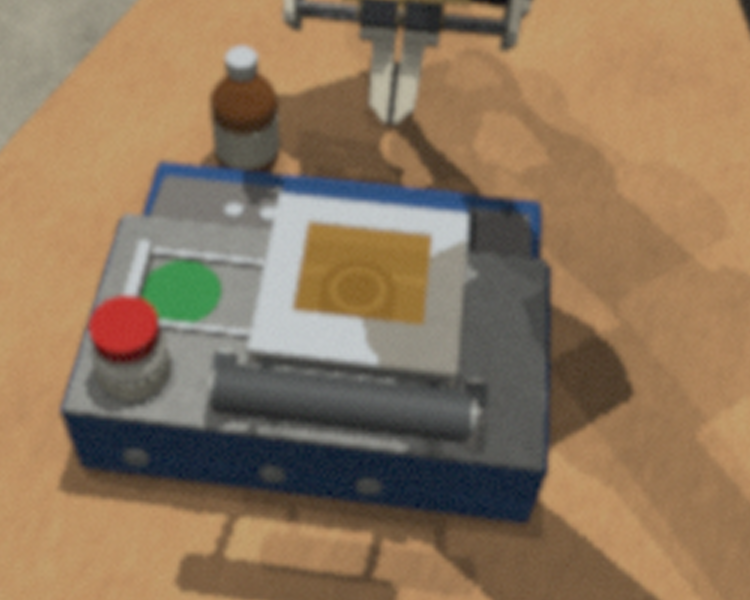

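The wrist view shows the lip edge at columns 172–361, row ~187 (model: 174–362, row 190), so the pose is good to 2–4 mm. Tip and path are clear; bottle (47,340 in the enlarged scene view) is well away. Next I go down in front of the lip and then under it.

```bash
python3 - <<'E'
from h import *
from plant import bot
o=bot.get_obs(); p=o['tool_pos'];R=Rm(o['tcp_rot']);R1=ori(45)
show(plan(p,R,[(tipw([-118,60,98],45)[0],R1,4),(tipw([-77,60,96],45)[0],R1,4),(tipw([-77,60,96],45)[0],R1,1)]))
E
```

```text
[[[8, 12, 0], [-0.1, 0.0, -0.2], 0], [[8, 12, 0], [-0.1, 0.0, -0.1], 0], [[9, 12, 0], [-0.1, 0.0, -0.2], 0], [[8, 12, -1], [-0.2, 0.1, -0.1], 0], [[-7, 8, 0], [0.0, -0.0, -0.0], 0], [[-7, 8, 0], [0.0, -0.0, -0.0], 0], [[-7, 7, 0], [0.0, -0.0, -0.0], 0], [[-7, 8, 0], [0.0, -0.0, -0.0], 0], [[0, 0, 0], [0.0, -0.0, -0.0], 0]]
9 max mm 15.0 max deg 0.24494897427831783
```

Request:
send_rows(moves=[[[8,12,0],[-0.1,0,-0.2],0],[[8,12,0],[-0.1,0,-0.1],0],[[9,12,0],[-0.1,0,-0.2],0],[[8,12,-1],[-0.2,0.1,-0.1],0],[[-7,8,0],[0,0,0],0],[[-7,8,0],[0,0,0],0],[[-7,7,0],[0,0,0],0],[[-7,8,0],[0,0,0],0],[[0,0,0],[0,0,0],0]])

```text
time: 5.58
tool_pos: [563.6, -48.7, 109.2]
tcp_rot: [-1.57, 0.782, -1.233]
contact_force: [-0.7, -0.1, -0.4]
grip_width: 0.6
```

```bash
cat > lift.py <<'E'
from h import *
from plant import bot
import sys
np.set_printoptions(suppress=True,precision=2)
o=bot.get_obs(); p=o['tool_pos'];R=Rm(o['tcp_rot']);R1=ori(45)
t=w2a(p+22*R[:,1]); print(o['time'],'tip a',t,'F',o['contact_force'],o['joint_positions'])
th0,th1,n=float(sys.argv[1]),float(sys.argv[2]),int(sys.argv[3])
goals=[]
for th in np.linspace(th0,th1,n+1)[1:]:
    E=np.array([100-183*np.cos(th-.0656),145+183*np.sin(th-.0656)])
    goals.append((tipw([E[0]+4.6,60,E[1]-23.6],45)[0],R1,1))
for g in goals: print(w2a(g[0]+22*R1[:,1])[[0,2]],end=' ')
print();show(plan(p,R,goals))
E
python3 lift.py 0 0.6 8
```

```text
5.575 tip a [-71.65  59.97  93.6 ] F [-0.71 -0.13 -0.42] [-0.48  0.84  1.29  0.5   1.63 -0.95]
[-78.39 123.12] [-77.75 136.83] [-76.08 150.45] [-73.4 163.9] [-69.71 177.12] [-65.05 190.03] [-59.43 202.54] [-52.89 214.61] 
[[[-16, -26, 0], [0.1, 0.1, 0.2], 0], [[-10, -9, 0], [-0.0, 0.0, -0.0], 0], [[-11, -8, 0], [-0.0, 0.0, -0.0], 0], [[-11, -8, 0], [-0.0, 0.0, -0.0], 0], [[-12, -7, 0], [-0.0, 0.0, -0.0], 0], [[-13, -6, 0], [-0.0, 0.0, -0.0], 0], [[-13, -4, 0], [-0.0, 0.0, -0.0], 0], [[-13, -4, 0], [-0.0, 0.0, -0.0], 0]]
8 max mm 30.528675044947494 max deg 0.24494897427831783
```

Request:
send_rows(moves=[[[-3,-8,0],[0.1,0.1,0.2],0],[[-4,-8,0],[0,0,0],0],[[-10,-9,0],[0,0,0],0],[[-10,-9,0],[0,0,0],0],[[-11,-8,0],[0,0,0],0],[[-11,-8,0],[0,0,0],0]])

```text
time: 6.32
tool_pos: [564.7, -51.9, 183.8]
tcp_rot: [-1.569, 0.782, -1.237]
contact_force: [0.9, 0.1, -2.6]
grip_width: 0.4
```

```bash
python3 lift.py 0.35 0.95 8; python3 - <<'E'
from h import *
from plant import viewer
for c in ['side','wrist']:
    im=viewer.capture(c); im=cv2.resize(im,None,fx=3,fy=3,interpolation=cv2.INTER_CUBIC) if c=='side' else im
    cv2.imwrite(f'pics/{c}2.png',im[300:900,430:1180] if c=='side' else im)
E
```

```text
6.325 tip a [-74.95  59.94 168.23] F [ 0.92  0.06 -2.61] [-0.49  0.76  1.23  0.51  1.75 -0.89]
[-66.71 185.76] [-61.4  198.42] [-55.17 210.64] [-48.03 222.36] [-40.04 233.51] [-31.23 244.04] [-21.66 253.87] [-11.38 262.96] 
[[[-18, -7, 0], [-0.2, -0.1, 0.2], 0], [[-13, -5, 0], [0.0, 0.0, -0.0], 0], [[-13, -4, 0], [0.0, 0.0, -0.0], 0], [[-13, -3, 0], [0.0, 0.0, -0.0], 0], [[-14, -3, 0], [0.0, 0.0, -0.0], 0], [[-13, -1, 0], [0.0, 0.0, -0.0], 0], [[-14, 0, 0], [0.0, 0.0, -0.0], 0], [[-14, 1, 0], [0.0, 0.0, -0.0], 0]]
8 max mm 19.313207915827967 max deg 0.30000000000000004
```

View pics/wrist2.png

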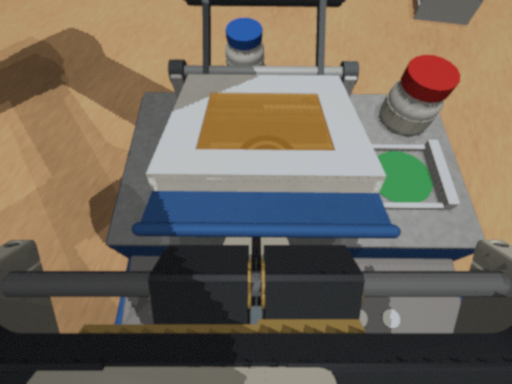

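View pics/side2.png

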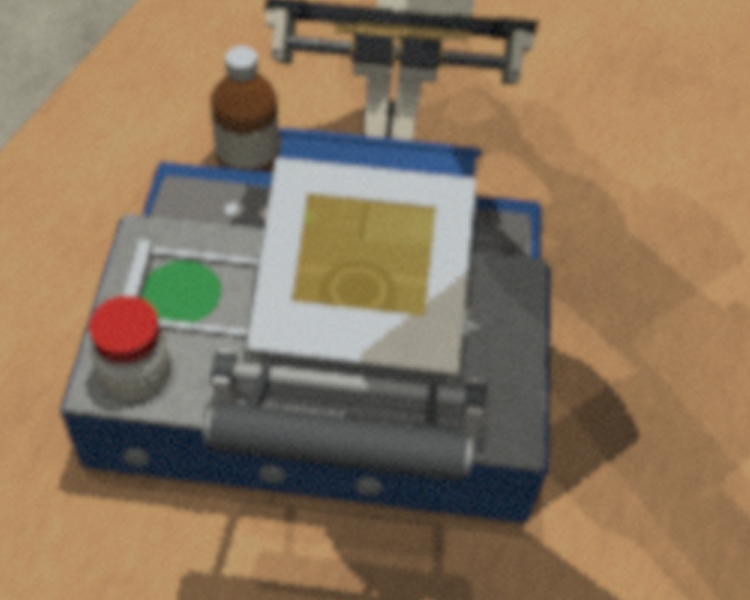

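The lip is on the fingers (wrist view: lip edge row ~230, columns 135–400; about 2.6 N down) and the cover is partly raised. I'll continue along the arc.

Request:
send_rows(moves=[[[-9,-4,0],[-0.2,-0.1,0.2],0],[[-11,-4,0],[0,0,0],0],[[-12,-4,0],[0,0,0],0],[[-13,-4,0],[0,0,0],0],[[-13,-3,0],[0,0,0],0],[[-13,-2,0],[0,0,0],0],[[-13,-1,0],[0,0,0],0]])

```text
time: 7.3
tool_pos: [549.0, -6.8, 264.3]
tcp_rot: [-1.569, 0.787, -1.232]
contact_force: [1.1, 0.9, -0.6]
grip_width: 0.3
```

```bash
python3 lift.py 0.85 1.25 6; python3 - <<'E'
from h import *
from plant import viewer
for c in ['side','wrist']:
    im=viewer.capture(c); im=cv2.resize(im,None,fx=3,fy=3,interpolation=cv2.INTER_CUBIC) if c=='side' else im
    cv2.imwrite(f'pics/{c}3.png',im[200:800,430:1180] if c=='side' else im)
E
```

```text
7.3 tip a [-27.13  60.01 248.8 ] F [ 1.15  0.85 -0.58] [-0.44  0.63  1.24  0.55  1.83 -0.79]
[-16.03 259.01] [ -6.59 266.74] [  3.33 273.83] [ 13.71 280.24] [ 24.5  285.94] [ 35.64 290.91] 
[[[-15, 1, 0], [0.1, 0.1, -0.1], 0], [[-12, 1, 0], [-0.0, 0.0, 0.0], 0], [[-12, 2, 0], [-0.0, 0.0, 0.0], 0], [[-12, 3, 0], [-0.0, 0.0, 0.0], 0], [[-12, 3, 0], [-0.0, 0.0, 0.0], 0], [[-11, 5, 0], [-0.0, 0.0, 0.0], 0]]
6 max mm 15.033296378372908 max deg 0.17320508075688776
```

View pics/wrist3.png

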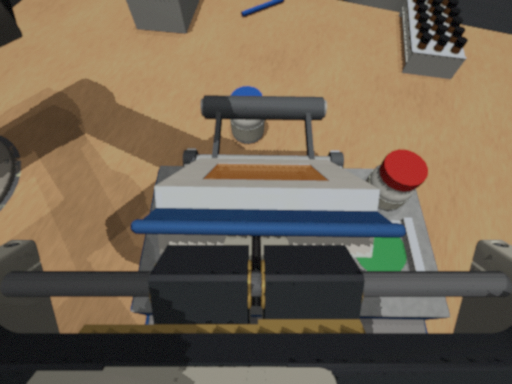

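View pics/side3.png

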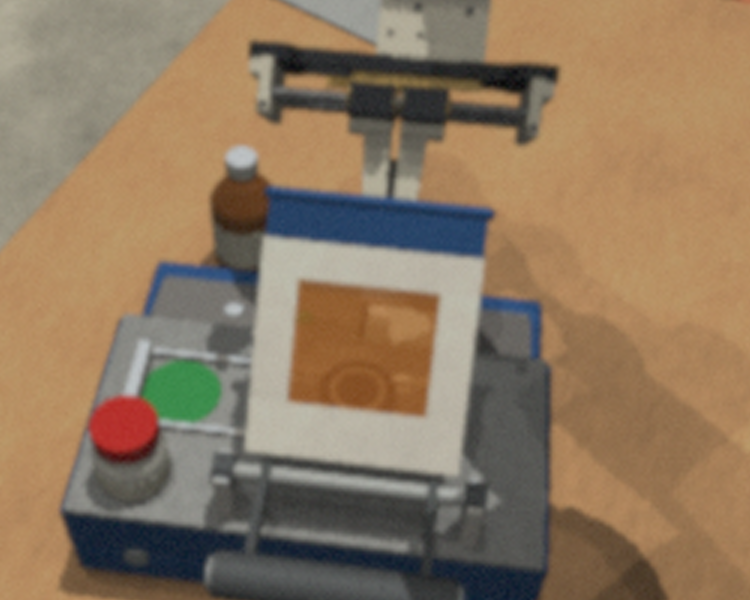

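The cover stands at roughly 0.8 rad with the lip still on the fingers (row ~225). I'll take it past the balance point.

Request:
send_rows(moves=[[[-12,1,0],[0,0,0],0],[[-12,1,0],[0,0,0],0],[[-12,2,0],[0,0,0],0],[[-12,3,0],[0,0,0],0],[[-11,3,0],[0,0,0],0],[[-8,3,0],[0,0,0],0],[[0,0,0],[0,0,0],0]])

```text
time: 8.28
tool_pos: [528.6, 51.2, 306.8]
tcp_rot: [-1.566, 0.787, -1.228]
contact_force: [-0.3, -0.5, 2.4]
grip_width: 0.4
```

```bash
python3 lift.py 1.15 1.25 1; python3 - <<'E'
from h import *
from plant import viewer
for c in ['side','wrist']:
    im=viewer.capture(c); im=cv2.resize(im,None,fx=3,fy=3,interpolation=cv2.INTER_CUBIC) if c=='side' else im
    cv2.imwrite(f'pics/{c}4.png',im[200:800,430:1180] if c=='side' else im)
E
```

```text
8.275 tip a [ 34.26  60.14 291.25] F [-0.25 -0.47  2.4 ] [-0.37  0.53  1.3   0.59  1.83 -0.71]
[ 35.64 290.91] 
[[[-1, 1, 0], [0.0, 0.3, -0.1], 0]]
1 max mm 1.4142135623730951 max deg 0.31622776601683794
```

View pics/wrist4.png

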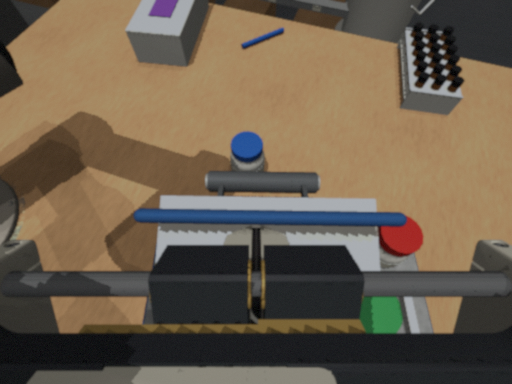

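View pics/side4.png

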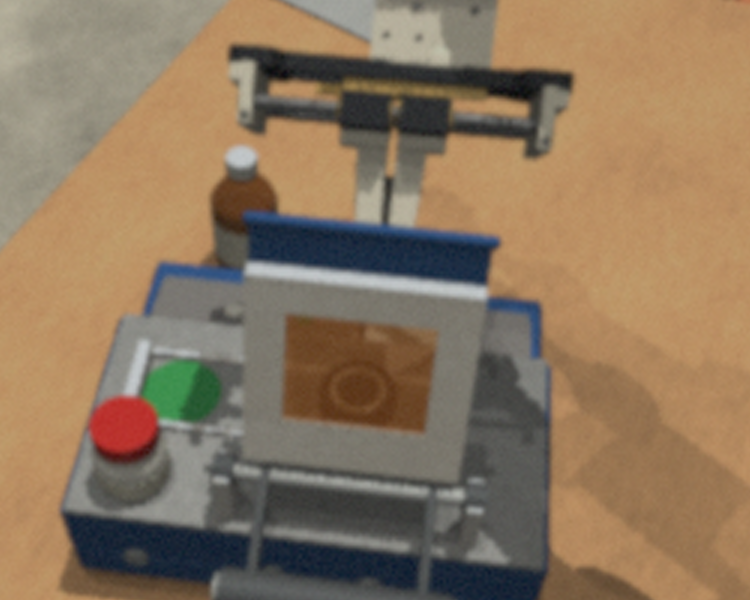

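The cover is past the balance point and moving on by itself. I retreat, let it swing over, and re-orient to a 20° tilt for the push.

```bash
python3 - <<'E'
from h import *
from plant import bot
o=bot.get_obs(); p=o['tool_pos'];R=Rm(o['tcp_rot'])
show(plan(p,R,[(tipw([-50,65,300],45)[0],ori(45),4),(tipw([-30,115,230],20)[0],ori(20),7)])+[[[0,0,0],[0,0,0],0]])
E
```

```text
[[[13, -16, -1], [0.0, 0.1, -0.0], 0], [[13, -17, -1], [0.0, 0.1, -0.0], 0], [[13, -16, -2], [0.0, 0.0, -0.0], 0], [[13, -17, -1], [0.0, 0.1, -0.1], 0], [[4, 9, -7], [0.0, -0.0, -3.6], 0], [[3, 10, -7], [0.0, -0.0, -3.6], 0], [[3, 10, -7], [0.0, -0.0, -3.6], 0], [[2, 10, -7], [0.0, -0.0, -3.5], 0], [[1, 10, -7], [0.0, -0.0, -3.6], 0], [[1, 10, -7], [0.0, -0.0, -3.5], 0], [[0, 10, -8], [0.0, -0.0, -3.6], 0], [[0, 0, 0], [0, 0, 0], 0]]
12 max mm 21.42428528562855 max deg 3.6
```

Request:
send_rows(moves=[[[13,-16,-1],[0,0.1,0],0],[[13,-17,-1],[0,0.1,0],0],[[13,-16,-2],[0,0,0],0],[[13,-17,-1],[0,0.1,-0.1],0],[[4,9,-7],[0,0,-3.6],0],[[3,10,-7],[0,0,-3.6],0],[[3,10,-7],[0,0,-3.6],0],[[2,10,-7],[0,0,-3.5],0],[[1,10,-7],[0,0,-3.6],0],[[1,10,-7],[0,0,-3.5],0],[[0,10,-8],[0,0,-3.6],0],[[0,0,0],[0,0,0],0]])

```text
time: 9.88
tool_pos: [492.6, -26.9, 239.3]
tcp_rot: [-1.588, 0.341, -1.246]
contact_force: [-0.0, -0.8, 1.0]
grip_width: 0.7
```

```bash
python3 - <<'E'
from h import *
from plant import bot,viewer,spot_point
np.set_printoptions(suppress=True,precision=2)
o=bot.get_obs(); p=o['tool_pos'];R=Rm(o['tcp_rot'])
print(o['time'],'tip a',w2a(p+22*R[:,1]),o['contact_force'],o['joint_positions'])
m=viewer.camera_model('wrist')
im=viewer.capture('wrist'); cv2.imwrite('pics/w5.png',im)
K=np.array([[m['fx'],0,m['cx']],[0,m['fy'],m['cy']],[0,0,1.]])
for k,l in dict(puck_mid=[10,50,114],park=[10,-85,114]).items():
    print(k,cv2.projectPoints(a2w(l)[None],m['rvec'],m['tvec'],K,None)[0].ravel(),spot_point('wrist',k)[:2])
for c in ['scene','side']:
    im=viewer.capture(c)
    print(c,[(k,spot_point(c,k)[:1]) for k in ['puck_mid','lip','park']], proj(c,[a2w([10,50,114]),a2w([10,-85,114])]))
    im=cv2.resize(im,None,fx=3,fy=3,interpolation=cv2.INTER_CUBIC)
    x0,y0=(500,280) if c=='scene' else (430,200)
    cv2.imwrite(f'pics/{c}5.png',im[y0:y0+600,x0:x0+750])
E
```

```text
9.875 tip a [-35.82 120.12 218.58] [-0.01 -0.79  1.  ] [-0.36  0.4   1.52  0.25  1.47 -0.75]
puck_mid [327.57 179.52] [{'point': [325.7, 179.0], 'conf': 0.82}]
park [466.51 178.73] [{'point': [465.7, 175.7], 'conf': 0.75}]
scene [('puck_mid', [{'point': [280.3, 178.6], 'conf': 0.8}]), ('lip', [{'point': [335.7, 119.8], 'conf': 0.98}]), ('park', [{'point': [265.3, 212.1], 'conf': 0.82}])] [[281.14 180.95]
 [264.01 214.39]]
side [('puck_mid', []), ('lip', [{'point': [258.1, 179.6], 'conf': 0.69}]), ('park', [{'point': [203.8, 193.4], 'conf': 0.98}])] [[262.6  199.06]
 [201.92 192.72]]
```

View pics/w5.png

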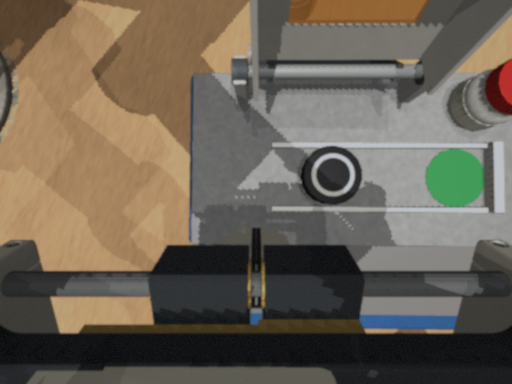

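View pics/scene5.png

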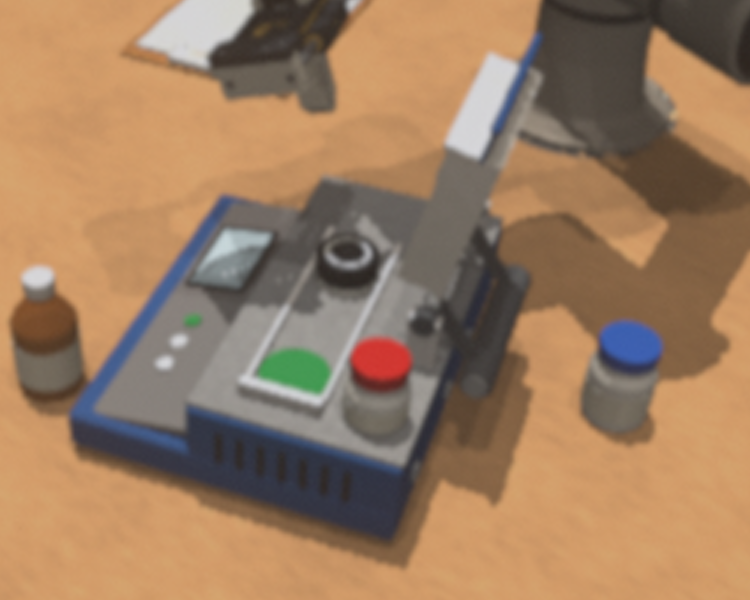

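View pics/side5.png

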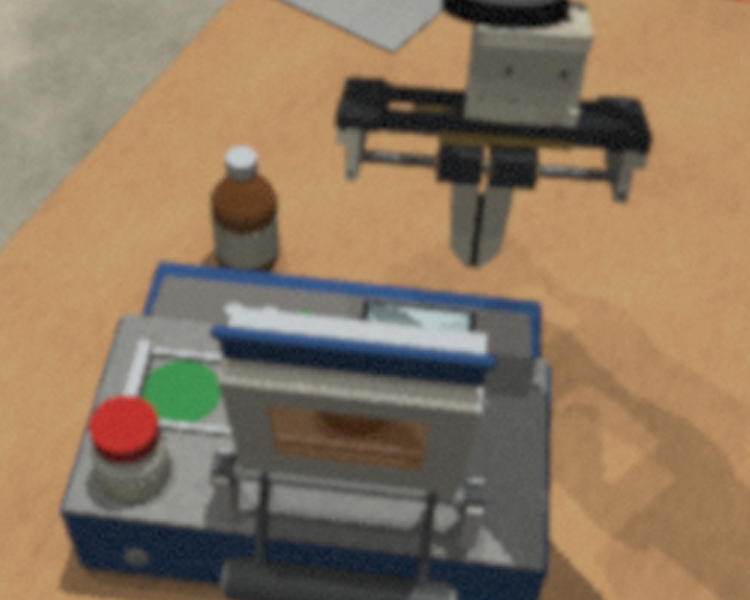

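The cover stands open in both views. The puck (wrist 330,175) and the green spot (455,178) agree with the model to about 2 px. I go down behind the puck, between the rails (rows 146–209).

```bash
python3 - <<'E'
from h import *
from plant import bot
o=bot.get_obs(); p=o['tool_pos'];R=Rm(o['tcp_rot'])
show(plan(p,R,[(tipw([9,120,150],20)[0],ori(20),5),(tipw([9,118,113],20)[0],ori(20),4),(tipw([9,118,111],20)[0],ori(20),1)])+[[[0,0,0],[0,0,0],0]])
E
```

```text
[[[-4, 16, 0], [0.1, -0.1, 0.1], 0], [[-4, 16, 0], [0.2, -0.1, 0.1], 0], [[-4, 16, 0], [0.1, -0.1, 0.1], 0], [[-4, 16, 0], [0.1, -0.2, 0.1], 0], [[-4, 16, 0], [0.2, -0.1, 0.1], 0], [[3, 9, 0], [-0.0, -0.0, 0.0], 0], [[3, 9, 1], [-0.0, -0.0, 0.0], 0], [[3, 9, 0], [-0.0, -0.0, 0.0], 0], [[4, 8, 1], [-0.0, -0.0, 0.0], 0], [[1, 2, 0], [-0.0, -0.0, 0.0], 0], [[0, 0, 0], [0, 0, 0], 0]]
11 max mm 16.492422502470642 max deg 0.24494897427831783
```

Request:
send_rows(moves=[[[-4,16,0],[0.1,-0.1,0.1],0],[[-4,16,0],[0.2,-0.1,0.1],0],[[-4,16,0],[0.1,-0.1,0.1],0],[[-4,16,0],[0.1,-0.2,0.1],0],[[-4,12,0],[0.2,-0.1,0.1],0],[[3,9,0],[0,0,0],0],[[3,7,0],[0,0,0],0],[[0,0,0],[0,0,0],0]])

```text
time: 11.42
tool_pos: [479.4, 14.4, 155.5]
tcp_rot: [-1.568, 0.348, -1.236]
contact_force: [-0.6, 0.2, 0.1]
grip_width: 0.1
```

```bash
cat > st.py <<'E'
from h import *
from plant import bot
np.set_printoptions(suppress=True,precision=2)
o=bot.get_obs(); p=o['tool_pos'];R=Rm(o['tcp_rot'])
print(o['time'],'tip a',w2a(p+22*R[:,1]),'F',o['contact_force'],'tilt',np.degrees(np.arccos(-R[2,1])),'err',np.degrees(Ro.from_matrix(R.T@ori(20)).as_rotvec()))
def go(*g): show(plan(p,R,[(tipw(a,20)[0],ori(20),n) for a,n in g]))
E
python3 - <<'E'
from st import *
go(([10,118,110],3))
E
```

```text
11.425 tip a [  7.67 118.67 134.8 ] F [-0.6   0.23  0.06] tilt 19.923933742857443 err [-0.16 -0.    0.08]
[[[2, 8, 0], [-0.1, -0.0, 0.0], 0], [[2, 8, 0], [-0.0, -0.0, 0.0], 0], [[2, 8, 1], [-0.1, -0.0, 0.1], 0]]
3 max mm 8.306623862918075 max deg 0.14142135623730953
```

Request:
send_rows(moves=[[[2,7,0],[0,0,0],0],[[2,7,0],[0,0,0],0],[[2,6,0],[0,0,0],0],[[0,0,0],[0,0,0],0]])

```text
time: 11.92
tool_pos: [479.5, 15.1, 133.5]
tcp_rot: [-1.567, 0.347, -1.236]
contact_force: [0.6, -0.1, -0.2]
grip_width: 0.6
```

```bash
python3 - <<'E'
from st import *
go(([10,78,109],4),([10,-25,109],10))
from plant import viewer
cv2.imwrite('pics/w6.png',viewer.capture('wrist'))
im=cv2.resize(viewer.capture('scene'),None,fx=3,fy=3,interpolation=cv2.INTER_CUBIC); cv2.imwrite('pics/sc6.png',im[280:880,500:1250])
E
```

```text
11.925 tip a [  8.3  118.3  112.82] F [ 0.62 -0.11 -0.22] tilt 19.88757441949049 err [-0.22 -0.02  0.11]
[[[0, 1, 10], [-0.1, -0.0, 0.0], 0], [[0, 1, 10], [-0.0, -0.0, 0.0], 0], [[0, 1, 10], [-0.1, -0.0, 0.1], 0], [[0, 1, 10], [-0.0, -0.0, 0.0], 0], [[0, 0, 10], [-0.0, -0.0, 0.0], 0], [[0, 0, 10], [-0.0, -0.0, 0.0], 0], [[0, 0, 10], [-0.0, -0.0, 0.0], 0], [[0, 0, 10], [-0.0, -0.0, 0.0], 0], [[0, 0, 11], [-0.0, -0.0, 0.0], 0], [[0, 0, 10], [-0.0, -0.0, 0.0], 0], [[0, 0, 11], [-0.0, -0.0, 0.0], 0], [[0, 0, 10], [-0.0, -0.0, 0.0], 0], [[0, 0, 11], [-0.0, -0.0, 0.0], 0], [[0, 0, 10], [-0.0, -0.0, 0.0], 0]]
14 max mm 11.0 max deg 0.14142135623730953
```

View pics/w6.png

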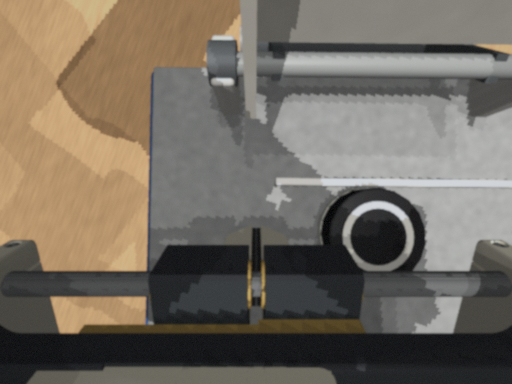

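View pics/sc6.png

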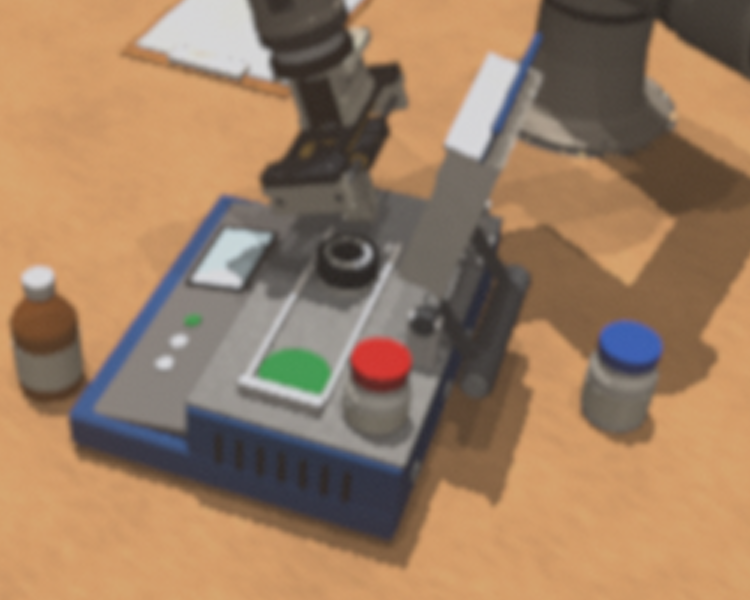

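The fingers are between the rails behind the puck (wrist 375,235) and clear of the hood. I start the slow push along −y (tool +z).

Request:
send_rows(moves=[[[0,1,10],[0,0,0],0],[[0,1,10],[0,0,0],0],[[0,1,10],[0,0,0],0],[[0,0,10],[0,0,0],0],[[0,0,10],[0,0,0],0],[[0,0,10],[0,0,0],0],[[0,0,10],[0,0,0],0],[[0,0,10],[0,0,0],0],[[0,0,10],[0,0,0],0],[[0,0,10],[0,0,0],0],[[0,0,10],[0,0,0],0],[[0,0,10],[0,0,0],0],[[0,0,10],[0,0,0],0],[[0,0,0],[0,0,0],0]])

```text
time: 13.78
tool_pos: [611.6, 61.9, 131.7]
tcp_rot: [-1.566, 0.346, -1.235]
contact_force: [0.0, 0.1, -0.2]
grip_width: 0.7
```

```bash
cat > look.py <<'E'
from st import *
from plant import viewer,spot_point
import sys
n=sys.argv[1]
m=viewer.camera_model('wrist'); cv2.imwrite(f'pics/w{n}.png',viewer.capture('wrist'))
K=np.array([[m['fx'],0,m['cx']],[0,m['fy'],m['cy']],[0,0,1.]])
Rw=cv2.Rodrigues(np.array(m['rvec']))[0]; C=-Rw.T@np.array(m['tvec'])
def hit(uv,z):
    d=Rw.T@np.linalg.inv(K)@[uv[0],uv[1],1]; return w2a(C+d*(z-C[2])/d[2])
for k in ['puck_mid','park']:
    for d in spot_point('wrist',k)[:1]: print('wrist',k,d,hit(d['point'],114))
im=viewer.capture('scene'); c='scene'
R2=cv2.Rodrigues(np.array(M[c]['r']))[0]; C=-R2.T@np.array(M[c]['t']); mm=M[c]
for k in ['puck_mid','park','lip']:
    for d in spot_point('scene',k)[:1]:
        u=d['point']; v=R2.T@[(u[0]-mm['c'][0])/mm['f'],(u[1]-mm['c'][1])/mm['f'],1]; print('scene',k,d,w2a(C+v*(114-C[2])/v[2]) if k!='lip' else '')
print('lip pred 1.8/1.65/1.5',[proj('scene',a2w([100-183*np.cos(t-.0656),50,145+183*np.sin(t-.0656)]))[0] for t in (1.8,1.65,1.5)])
im=cv2.resize(im,None,fx=3,fy=3,interpolation=cv2.INTER_CUBIC); cv2.imwrite(f'pics/sc{n}.png',im[280:880,500:1250])
E
python3 look.py 7
```

```text
13.775 tip a [  8.99 -21.91 111.01] F [ 0.02  0.15 -0.2 ] tilt 19.827663313060622 err [-0.28  0.03  0.17]
wrist puck_mid {'point': [331.3, 233.9], 'conf': 0.73} [ 14.53 -68.83 114.  ]
wrist park {'point': [108.9, 65.5], 'conf': 0.32} [118.21  67.64 114.  ]
scene puck_mid {'point': [266.9, 212.8], 'conf': 0.66} [ 14.66 -77.29 114.  ]
scene park {'point': [264.2, 213.3], 'conf': 0.75} [  9.16 -81.3  114.  ]
scene lip {'point': [342.3, 118.9], 'conf': 0.58} 
lip pred 1.8/1.65/1.5 [array([337.57, 120.76]), array([325.74, 117.4 ]), array([313.82, 115.66])]
```

View pics/w7.png

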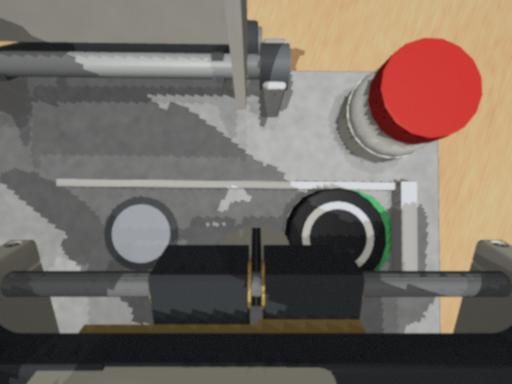

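View pics/sc7.png

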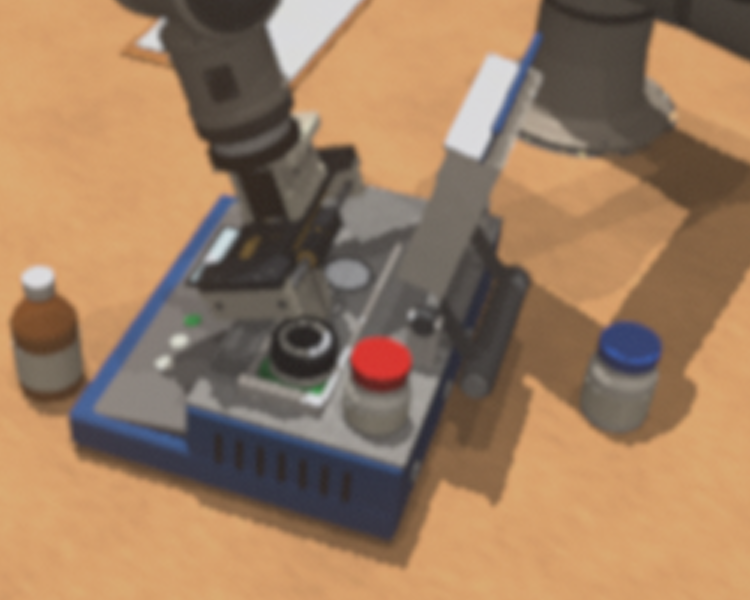

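The puck is at about y −69 (its right edge at column 388, stop's inner face at ~402), so about 15 mm is left. I approach in small rows.

Request:
send_rows(moves=[[[0,0,4],[0,0,0],0],[[0,0,4],[0,0,0],0],[[0,0,3],[0,0,0],0],[[0,0,0],[0,0,0],0]])

```text
time: 14.62
tool_pos: [621.5, 65.0, 132.0]
tcp_rot: [-1.567, 0.346, -1.236]
contact_force: [-0.3, -0.7, 0.0]
grip_width: 0.7
```

```bash
python3 look.py 8
```

```text
14.625 tip a [  8.71 -32.2  111.28] F [-0.32 -0.75  0.05] tilt 19.832034630081438 err [-0.21 -0.02  0.17]
wrist puck_mid {'point': [329.6, 235.7], 'conf': 0.7} [ 13.09 -78.16 114.  ]
scene puck_mid {'point': [264.7, 212.5], 'conf': 0.86} [  9.37 -78.25 114.  ]
scene park {'point': [264.1, 210.6], 'conf': 0.91} [  5.8  -72.53 114.  ]
scene lip {'point': [267.2, 212.5], 'conf': 0.68} 
lip pred 1.8/1.65/1.5 [array([337.57, 120.76]), array([325.74, 117.4 ]), array([313.82, 115.66])]
```

View pics/w8.png

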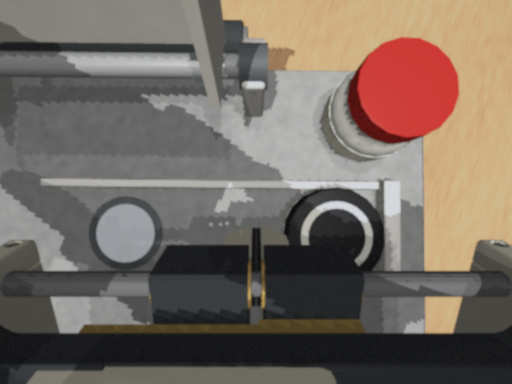

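Request:
send_rows(moves=[[[0,0,2],[0,0,0],0],[[0,0,2],[0,0,0],0],[[0,0,0],[0,0,0],0]])

```text
time: 15.35
tool_pos: [625.0, 66.2, 132.1]
tcp_rot: [-1.568, 0.346, -1.236]
contact_force: [0.0, -0.8, 0.6]
grip_width: 0.4
```

Request:
send_rows(moves=[[[0,0,1],[0,0,0],0],[[0,0,0],[0,0,0],0]])

```text
time: 15.6
tool_pos: [625.9, 66.5, 132.1]
tcp_rot: [-1.568, 0.346, -1.236]
contact_force: [-0.8, 0.1, 0.2]
grip_width: 0.4
```

```bash
python3 look.py 9
```

```text
15.6 tip a [  8.66 -36.88 111.39] F [-0.81  0.08  0.15] tilt 19.838853266485494 err [-0.16 -0.04  0.16]
wrist puck_mid {'point': [327.7, 236.3], 'conf': 0.83} [ 12.69 -81.68 114.  ]
scene puck_mid {'point': [264.5, 213.8], 'conf': 0.79} [ 10.41 -82.66 114.  ]
scene park {'point': [263.7, 211.8], 'conf': 0.56} [  6.3  -76.83 114.  ]
scene lip {'point': [337.8, 123.4], 'conf': 0.75} 
lip pred 1.8/1.65/1.5 [array([337.57, 120.76]), array([325.74, 117.4 ]), array([313.82, 115.66])]
```

View pics/w9.png

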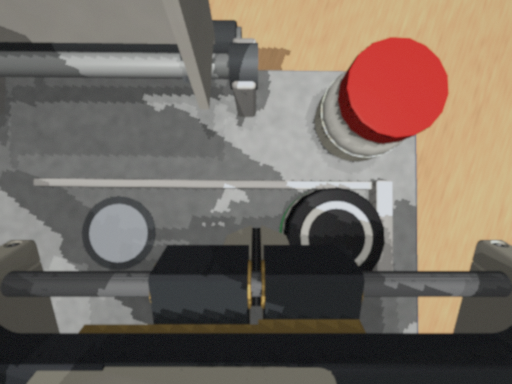

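View pics/sc9.png

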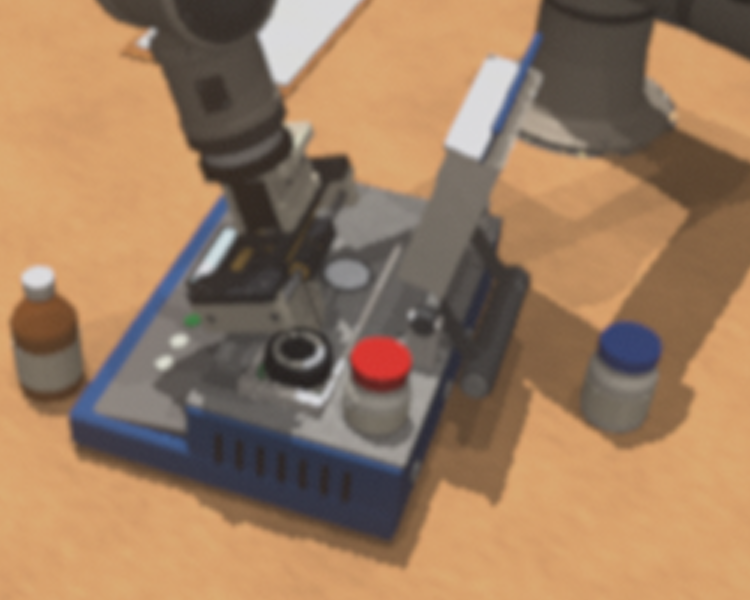

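Request:
send_rows(moves=[[[0,0,1],[0,0,0],0],[[0,0,0],[0,0,0],0]])

```text
time: 16.2
tool_pos: [626.7, 66.8, 132.1]
tcp_rot: [-1.569, 0.346, -1.236]
contact_force: [-0.6, -0.6, -0.1]
grip_width: 0.6
```

Request:
send_rows(moves=[[[0,0,1],[0,0,0],0],[[0,0,0],[0,0,0],0]])

```text
time: 16.45
tool_pos: [626.9, 66.9, 132.0]
tcp_rot: [-1.571, 0.347, -1.237]
contact_force: [-2.1, -0.8, 1.4]
grip_width: 0.8
```

Request:
send_rows(moves=[[[0,0,1],[0,0,0],0],[[0,0,0],[0,0,0],0]])

```text
time: 16.7
tool_pos: [627.0, 66.9, 132.0]
tcp_rot: [-1.573, 0.347, -1.237]
contact_force: [-2.9, -2.3, 1.2]
grip_width: 0.6
```

```bash
python3 look.py 10
```

```text
16.7 tip a [  8.68 -37.92 111.33] F [-2.93 -2.32  1.25] tilt 19.884205767464838 err [ 0.11 -0.06  0.12]
wrist puck_mid {'point': [325.3, 233.6], 'conf': 0.87} [ 14.41 -81.23 114.  ]
scene puck_mid {'point': [263.1, 217.3], 'conf': 0.62} [ 11.28 -95.16 114.  ]
scene park {'point': [264.0, 213.2], 'conf': 0.91} [  8.6  -81.15 114.  ]
scene lip {'point': [336.2, 125.0], 'conf': 0.77} 
lip pred 1.8/1.65/1.5 [array([337.57, 120.76]), array([325.74, 117.4 ]), array([313.82, 115.66])]
```

View pics/w10.png

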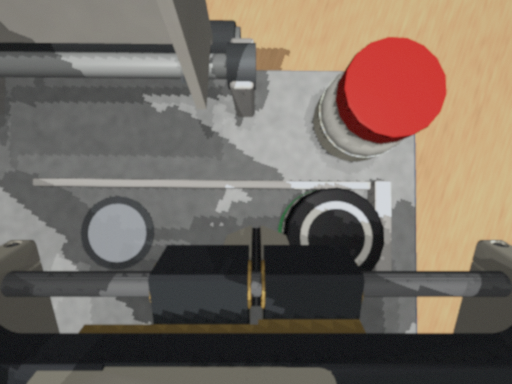

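Resistance rose to ~3 N and the tip stopped at y −37.9, which puts the puck centre at −37.9−19−28 ≈ −85 against the stop. I back off and withdraw upward.

Request:
send_rows(moves=[[[0,0,-5],[0,0,0],0],[[0,0,-8],[0,0,0],0],[[0,0,-8],[0,0,0],0],[[0,-4,-4],[0,0,0],0],[[0,-15,0],[0,0,0],0],[[2,-25,0],[0,0,0],0],[[4,-30,0],[0,0,0],0],[[6,-30,0],[0,0,0],0],[[6,-30,0],[0,0,0],0],[[0,-15,0],[0,0,0],0],[[0,0,0],[0,0,0],0]])

```text
time: 18.42
tool_pos: [627.5, -9.2, 277.9]
tcp_rot: [-1.56, 0.341, -1.235]
contact_force: [0.2, -0.2, -0.3]
grip_width: 0.8
```

```bash
python3 look.py 11; python3 - <<'E'
from h import *
from plant import viewer,spot_point
viewer.capture('side'); print([(k,[x['point'] for x in spot_point('side',k)[:1]]) for k in ['puck_mid','park','jar_red_mid','bottle_brown_mid','jar_blue_mid']])
E
```

```text
18.425 tip a [-63.47 -13.61 257.12] F [ 0.22 -0.19 -0.31] tilt 19.54137987269134 err [-0.59  0.02  0.47]
wrist puck_mid {'point': [312.2, 158.1], 'conf': 0.95} [  9.45 -79.88 114.  ]
scene puck_mid {'point': [264.4, 214.7], 'conf': 0.9} [ 11.22 -85.67 114.  ]
scene park {'point': [263.9, 211.4], 'conf': 0.68} [  6.29 -75.34 114.  ]
scene lip {'point': [336.4, 120.3], 'conf': 0.64} 
lip pred 1.8/1.65/1.5 [array([337.57, 120.76]), array([325.74, 117.4 ]), array([313.82, 115.66])]
[('puck_mid', [[200.5, 191.7]]), ('park', [[206.1, 194.8]]), ('jar_red_mid', [[185.7, 216.8]]), ('bottle_brown_mid', [[224.6, 134.7]]), ('jar_blue_mid', [[261.7, 327.0]])]
```

View pics/w11.png

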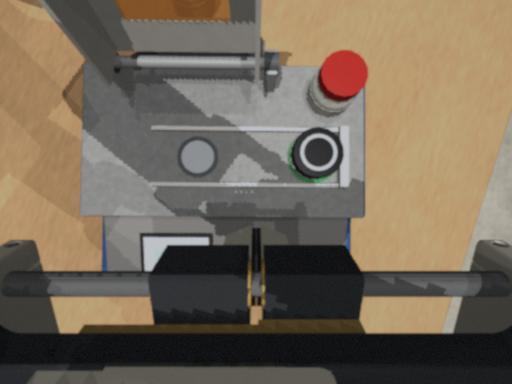

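View pics/sc11.png

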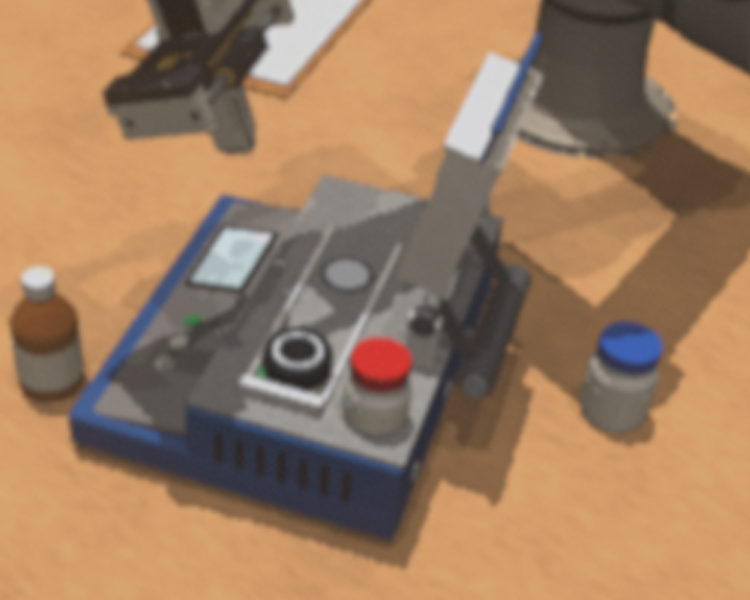

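```bash
python3 - <<'E'
from st import *
from plant import viewer
m=viewer.camera_model('wrist')
K=np.array([[m['fx'],0,m['cx']],[0,m['fy'],m['cy']],[0,0,1.]])
Rw=cv2.Rodrigues(np.array(m['rvec']))[0]; C=-Rw.T@np.array(m['tvec'])
def hit(uv,z):
    d=Rw.T@np.linalg.inv(K)@[uv[0],uv[1],1]; return w2a(C+d*(z-C[2])/d[2])
im=cv2.imread('pics/w11.png')
cv2.imwrite('pics/w11c.png',cv2.resize(im[100:230,140:370],None,fx=3.4,fy=3.4,interpolation=cv2.INTER_CUBIC))
g=cv2.cvtColor(im,cv2.COLOR_BGR2GRAY)
# white ring on top of the puck
mask=((g>150)&(im.max(2).astype(int)-im.min(2)<40)).astype(np.uint8); 
sub=np.zeros_like(mask); sub[130:178,298:339]=mask[130:178,298:339]
pts=np.argwhere(sub)[:,::-1]; e=cv2.minEnclosingCircle(pts.astype(np.float32)); print('ring',e,hit(e[0],128))
print('window',hit((198,156),100))
print('stop inner top', hit((340.5,140),114), 'corner deck', hit((365,216),100), hit((82,215),100))
E
```

```text
19.075 tip a [-62.35 -13.11 255.01] F [ 0.37 -0.1  -0.42] tilt 19.67032497423956 err [-0.39  0.01  0.33]
ring ((317.5, 152.35105895996094), 29.661865234375) [ 14.75 -81.22 128.  ]
window [ 15.3   52.06 100.  ]
stop inner top [  31.01 -110.33  114.  ] corner deck [ -54.94 -142.14  100.  ] [-53.04 185.56 100.  ]
```

View pics/w11c.png

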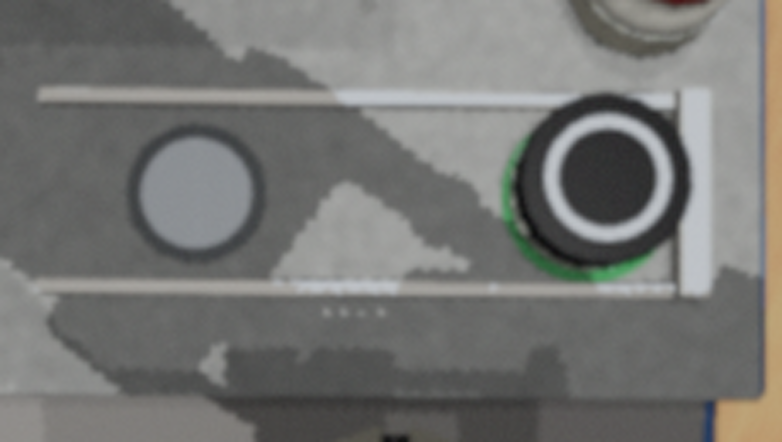

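The wrist image puts the puck 133 mm from the window (135 wanted). The puck stands flat by the stop, the cover lip agrees with 1.8 rad, and the jars and bottle haven't moved. I'm handing in.

```bash
python3 - <<'E'
from plant import bot
print(bot.close_job()); print(bot.get_obs()['time'])
E
```

```text
the job is handed in; nothing more can be done
None
the job is handed in; nothing more can be done
```

The cover stands open by itself and the puck is parked on the green spot. I handed the job in at about 19 s of the 48 s allowed; no verdict is reported.

**What I did:** I put the closed fingers under the lip, followed the cover's arc slowly past the balance point with about 2.6 N of load, and let it go over to its stop. Then I slid the puck along the track from behind until it met the end stop, backed off and withdrew upward.

**Last checks:**
- **Cover:** in the scene camera the lip is at (336, 120). The model predicts (338, 121) for 1.8 rad and (326, 117) for 1.65 rad.
- **Puck position:** resistance rose to about 3 N with the fingertip position putting the puck centre at y −85. The wrist image puts it 133 mm from the window, where 135 mm is wanted, and the scene camera puts it at y −85.7.
- **Puck attitude:** it looked flat in the pictures; I did not measure its tilt.
- **Jars and bottle:** the side camera finds them within 2 px of where they were at the start.
- **Robot:** it touched nothing, with wrist force reading about zero.

**Disagreements:**
- The final wrist-camera network point for the puck gave y −80. That is consistent with a 3–5 mm bias of that camera's picture at this pose, since the deck corners were shifted by similar amounts.
- While the gripper partly covered the puck, one scene reading of it gave y −95, and the network's point for the fixed parking spot wandered between y −73 and −81. I trusted the contact force and the distance to the window instead.

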